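# Slide a board between the lamps of a curing bay and start the timer

## Robot

A 7-joint arm with a two-finger parallel gripper is mounted at the origin on the work surface. World frame = base frame: x ahead of the robot, y to its left, z up, the work surface at z = 0. Lengths are in m, angles in rad, forces in N, time in s.
With the tool pointing down it reaches from about 0.35 to 0.9 m from the base axis. Payload 7.2 kg.
Tool frame: the origin (TCP) lies between the finger pads; the fingertips stand 17 mm ahead of it and the grasp point (between the pads) lies 2 mm behind it (nose_length is the distance from the TCP to the fingertips, in m); z points along the fingers, y is the direction in which the jaws open and shut (so a half turn about z gives the same grasp; the last joint's range is limited). The gripper opens to 85 mm and grips with 20 to 120 N. Pads are 22 mm wide; open, the fingers measure 114 mm over their backs; the gripper's body (76 mm by 85 mm) begins 54 mm behind the grasp point. The pads swing forward as they close: fully open they stand 13 mm farther back than shut.
Start: joints at [1.083, 0.411, -0.013, 1.596, 0.006, 1.134, -0.082], TCP at [0.255, -0.571, 0.248] pointing down, gripper open.
Joint ranges: [-2.95, 2.95], [-0.29, 1.99], [-1.47, 1.44], [0.14, 2.54], [-1.03, 4.17], [0.13, 1.85], [-2.86, 2.86]. Speed limits (rad/s): [2.39, 2.39, 3.01, 3.01, 3.14, 3.14, 3.14].

## Interface

Orientations are given as [roll, pitch, yaw] about the fixed x, y, z axes, in that order (R = Rz(yaw) Ry(pitch) Rx(roll)).
In Python, from bench import * gives the robot as it stands.
- The arm moves only by the shell command python3 -m inch 'ROWS' [FORCE]. ROWS is a JSON object of lists of equal length, an entry for each row: "travel": the shift along the tool's x, y, z in m, a list of three; "rot": the turn, a rotation vector about the tool's x, y, z in degrees, a list of three; "jaw": the opening, from 0 (shut) to 1 (fully open). In form: {"travel": [[dx, dy, dz], ...], "rot": [[ax, ay, az], ...], "jaw": [jaw, ...]}. A call has 1 to 5 rows; each row is the pose to reach, as a shift and turn from the pose commanded when the call began, along the tool's axes at that moment; what a row does not reach only later rows make up. A row lasts 1/8 s, in which the tool goes at most 62.5 mm and 10.7 degrees, less where a joint would pass 70% of its speed; a pose out of reach is approached as far as the arm can. A call with a gripper value outside its range is refused whole. The fingers move at their own pace and stop on an object; FORCE is the grip in N (left out, the last holds). Time passes only in rows, so rows that repeat a pose let the fingers close. It gives the time, the measured TCP pose, the force and the opening at its end, in the units of the state.
- get_obs(): the state, without advancing time (a new reading comes with each control period).
- get_image(name): name is "side" or "top" or "wrist"; returns a dict with "color" (400x640x3 uint8, blue, green, red), "fx", "fy", "cx", "cy" (pixels), "view" (4x4, takes a point from world to camera coordinates); the wrist camera has in their place "mount" (4x4, takes a point from camera to tool coordinates, whose origin is the TCP and whose axes are the flange's). Camera axes: x right, y down, z forward; pixel columns grow to the right and rows downward; lengths in m; the calibration is good to about 2 mm. A picture is of the moment at which its call begins: read the wrist's pose just before it. There is no depth.
- job_done(): hands the job in, once; it reports no verdict.
The state is a dict: "clock": time; "qpos": joint angles; "qvel": joint speeds; "tau": joint torques, N m; "tool_pos": TCP position; "eef_rot": TCP orientation; "contact_force": force on the tool from outside, world axes, zero at the start; "wrist_torque": the same for the moment, N m; "gripper_width": finger opening in m.
Only numpy, scipy, OpenCV 4.12 (cv2) and the standard library are available. Lean on these libraries where they do the work, as an engineer would, in place of code of your own. Each camera call takes 0.05 s, during which the arm holds its last target.

## Task

Push the inlaid wooden board flat along the table, through the narrow gap between the two lamp blocks of the curing bay, until its leading short edge rests square against the stop bar; do not lift or tip it. Only when the board is home, press the start button on the timer box fully down and release it. Leave the cup, jar, bottle, tape, brush and offcut where they are.

Things in the scene. Friction and masses are not known exactly. Their poses are not given: they have to be found in the camera images.
- board: loose rectangular wooden board with a pale wavy inlay along its top: 120 mm long (its x axis), 95 mm wide (its y axis), 20 mm thick, about 0.15 kg, lying flat on the table; origin at the centre of its underside, z up. Its two ends are alike: either may lead. It starts before the gap, an end roughly facing it, off to one side and turned up to about 0.6 rad
- bay: curing bay fixed to the table. Origin on the table, mid gap; x axis = the way in (board travels along +x), y to the left of that, z up. Two lamp blocks, each 34 mm wide, 40 mm tall, from x = -20 to +20 mm, stand either side of the gap, which is 102 mm wide (inner faces at y = -51 and +51 mm); their entry ends are half-round. Bay floor level with the table, sides behind the blocks open
- stop (a point): foot of the stop bar's near face, mid width, at x = 155 mm, y = 0 in the bay's frame (axes as the bay's). The bar stands behind the lamp blocks, is fixed to the bay, 110 mm wide across the way in, 20 mm thick and 32 mm tall. The board is home with its centre 60 mm before this point
- start_top (a point): centre of the top face of the round start button, 32 mm across, on top of the timer box (80 x 100 x 40 mm, fixed to the table behind the stop bar of the bay); it is pressed straight down
- start (a joint): travel of the start button in m: 0 released, 0.006 fully down (about 5 N there); it springs back; it counts as pressed beyond 0.004
- cup_a: clear plastic mixing cup, 76 mm rim, 95 mm tall, empty, standing near the far side of the curing bay (bystander); origin at the centre of its underside
- jar: short amber glass jar with white lid, 60 mm diameter, 65 mm tall, on the robot's side of the curing bay (bystander); origin at the centre of its underside
- tape: roll of paper tape lying flat, 90 mm outside diameter, 24 mm tall (bystander); origin at the centre of its underside
- brush: flat brush with wooden handle lying on the table beyond the board (bystander), origin under it
- offcut: plain wooden offcut 50 x 90 x 22 mm, smaller and darker than the board and without inlay, lying on the robot's side (bystander); origin at the centre of its underside
- bottle: white plastic bottle, 60 mm diameter, 150 mm tall, at the back (bystander); origin at the centre of its underside
Things that resemble listed ones, but are neither listed nor needed, are in the scene too. What is shaped like the board but green or red is not meant.

How it is judged:
On the way, in this order (a step that is already met when the one before it is completed fails the run):
1. the board is in the gap between the lamp blocks (x of board in the frame of bay between -0.03 and 0.03 m and y of board in the frame of bay between -0.012 and 0.012 m).
2. the board is home against the stop bar (x of board in the frame of bay between 0.089 and 0.099 m and y of board in the frame of bay between -0.015 and 0.015 m and angle between the x axis of board and the x axis of bay, either way round below 0.1 rad), for 0.2 s.
3. the start button is pressed with the board home (all of step 2 and value of joint start above 0.004 m), for 0.05 s.
At the end, for the whole second after the job is handed in: The board lies flat and at rest past the lamp blocks, its leading end within 6 mm of the stop bar, within 15 mm of the middle of the bay and square to it within 0.1 rad; the start button has been pressed after that and is released (all of step 2 and height (world z) of board below 0.005 m and linear speed of board below 0.01 m/s and value of joint start below 0.002 m); the robot touches nothing.
It fails at once if the board is lifted (10 mm) or tipped (0.2 rad) (height (world z) of board above 0.01 m or angle between board's own z axis and vertical above 0.2 rad).
It fails at once if the start button is pressed before the board is home (value of joint start above 0.004 m and not (x of board in the frame of bay between 0.089 and 0.099 m and y of board in the frame of bay between -0.015 and 0.015 m and angle between the x axis of board and the x axis of bay, either way round below 0.1 rad)).
It fails at once if a bystander is moved by more than 20 mm (distance of any of cup_a, jar, tape, brush, offcut, bottle from where it was at the start of the episode above 0.02 m).
It also fails if it takes over 72 s, if anything falls off the work surface, if the arm or the gripper's body presses on something with over 40 N, if the wrist force passes 120 N, or if a joint passes its speed limit or range.

## Working session

There is one attempt and no reset: what is moved stays moved. The work goes in short steps, Python scripts to look and compute and a shell command to move; the robot and the scene stay as the last step left them, time stands still between calls to the robot, and variables do not carry over. Pictures are saved under pics/ and viewed, and the job is handed in when it is done.

```bash
ls; mkdir -p pics
python3 - <<'E'
from bench import *
import cv2
o=get_obs(); print({k:(v if not hasattr(v,'round') else v.round(3)) for k,v in o.items()})
for n in ["top","side"]:
    i=get_image(n); cv2.imwrite(f"pics/{n}0.png",i["color"]); print(n,i["fx"],i["fy"],i["cx"],i["cy"]); print(i["view"])
E
```

```text
pics
{'clock': 0.0, 'qpos': array([ 1.083,  0.412, -0.013,  1.597,  0.006,  1.134, -0.082]), 'qvel': array([ 0.   ,  0.   ,  0.   , -0.001,  0.001,  0.002,  0.   ]), 'tau': array([ 0.0000e+00, -6.0063e+01,  6.8200e-01, -2.9941e+01,  1.4000e-02,
        1.1000e-02, -0.0000e+00]), 'tool_pos': array([ 0.255, -0.57 ,  0.247]), 'eef_rot': array([-3.14,  0.  ,  0.42]), 'contact_force': array([-0.484,  0.073,  1.117]), 'wrist_torque': array([-0.072,  0.016,  0.001]), 'gripper_width': 0.0852321300839883}
top 435.212402050534 435.212402050534 319.9806980668672 196.5239130852612
[[ 0.01180601 -0.9994815   0.0299558  -0.10071155]
 [-0.98442657 -0.0168727  -0.1749847   0.53201906]
 [ 0.1753994  -0.02742341 -0.98411534  1.14961396]
 [ 0.          0.          0.          1.        ]]
side 421.21311075118285 421.21311075118285 318.5162252102352 202.0799759017719
[[-0.92083076 -0.38980113  0.01121532  0.45623866]
 [-0.25000821  0.56803629 -0.78411138  0.25841308]
 [ 0.2992768  -0.72483781 -0.62051878  0.96303119]
 [ 0.          0.          0.          1.        ]]
```

View pics/top0.png

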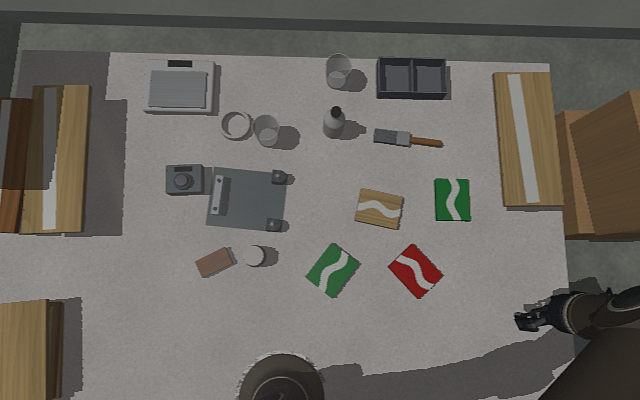

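View pics/side0.png

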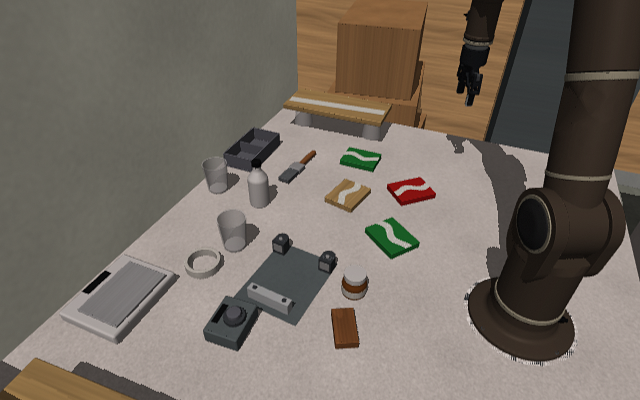

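The top view shows the board at about (380,208), the bay plate with lamp blocks at (280,177) and (274,225), the stop bar at (218,195) and the timer at (183,180). The way in points image left, which is +y. Next I'll zoom in and measure.

```bash
cat > h.py <<'E'
from bench import *
import numpy as np, cv2
def ray(im,px,z):
    V=np.array(im["view"]);R=V[:3,:3];t=V[:3,3];c=-R.T@t
    px=np.atleast_2d(px).astype(float)
    d=np.c_[(px[:,0]-im["cx"])/im["fx"],(px[:,1]-im["cy"])/im["fy"],np.ones(len(px))]@R
    s=(z-c[2])/d[:,2]
    return c+d*s[:,None]
def board(im):
    hsv=cv2.cvtColor(im["color"],cv2.COLOR_BGR2HSV)
    return hsv
E
python3 - <<'E'
from h import *
im=get_image("top"); c=im["color"]
cv2.imwrite("pics/z1.png",cv2.resize(c[150:250,150:310],None,fx=5,fy=5,interpolation=cv2.INTER_CUBIC))
cv2.imwrite("pics/z2.png",cv2.resize(c[170:250,340:430],None,fx=7,fy=7,interpolation=cv2.INTER_CUBIC))
h=cv2.cvtColor(c,cv2.COLOR_BGR2HSV)
for p in [(365,195),(380,208),(395,220),(350,180)]: print(p,h[p[1],p[0]])
E
```

```text
(365, 195) [ 19 104 118]
(380, 208) [ 30   7 147]
(395, 220) [ 19 105 121]
(350, 180) [ 11  14 144]
```

View pics/z1.png

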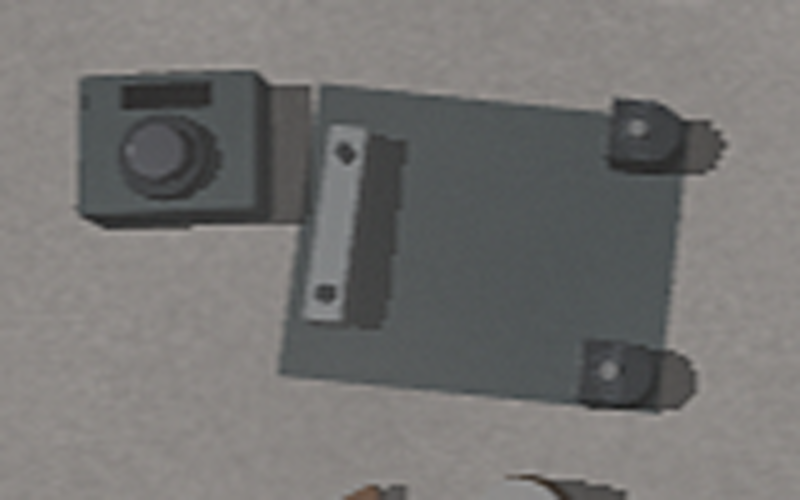

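View pics/z2.png

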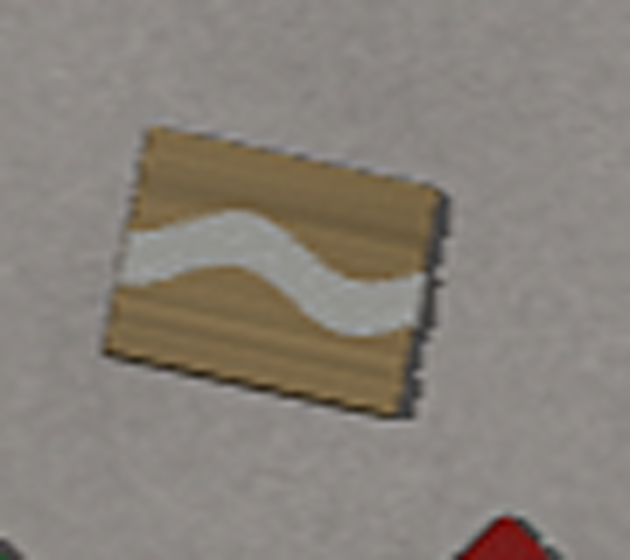

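```bash
cat >> h.py <<'E'
def rect(im,mask,z,near):
    n,l,st,ce=cv2.connectedComponentsWithStats(mask.astype(np.uint8))
    k=min((i for i in range(1,n) if st[i,4]>40),key=lambda i:np.hypot(*(ce[i]-near)))
    cs,_=cv2.findContours((l==k).astype(np.uint8),cv2.RETR_EXTERNAL,cv2.CHAIN_APPROX_NONE)
    ct=max(cs,key=cv2.contourArea)[:,0].astype(float)
    # world points on plane
    P=ray(im,ct,z)[:,:2]
    (cx,cy),(w,h),a=cv2.minAreaRect((P*1000).astype(np.float32))
    if w<h: w,h,a=h,w,a+90   # long axis at angle a
    a=(a+180)%180
    return np.array([cx,cy])/1000,w,h,a
def findboard(im,near):
    h=cv2.cvtColor(im["color"],cv2.COLOR_BGR2HSV)
    m=(abs(h[...,0].astype(int)-19)<6)&(h[...,1]>70)&(h[...,2]>75)
    m=m.astype(np.uint8); r=np.zeros_like(m); x,y=map(int,near); r[y-60:y+60,x-60:x+60]=1
    m=m*r
    n,l,st,ce=cv2.connectedComponentsWithStats(m)
    pts=np.vstack([np.argwhere(l==i)[:,::-1] for i in range(1,n) if st[i,4]>30])
    hull=cv2.convexHull(pts.astype(np.int32))
    mm=np.zeros_like(m); cv2.fillPoly(mm,[hull],1)
    return rect(im,mm,0.02,near)
E
python3 - <<'E'
from h import *
im=get_image("top"); c=im["color"]
print("board",findboard(im,(380,208)))
h=cv2.cvtColor(c,cv2.COLOR_BGR2HSV)
z=lambda P:np.array(P)/5+[150-.4,150-.4]
print("bar",ray(im,z([(330,126),(366,128),(341,322),(303,320)]),.032).round(4).tolist())
print("lampU",ray(im,z([(612,100),(610,172),(684,140)]),.04).round(4).tolist())
print("lampL",ray(im,z([(586,341),(580,405),(658,374)]),.04).round(4).tolist())
print("plate",ray(im,z([(320,85),(280,375)]),.0).round(4).tolist())
print("button",ray(im,z([(156,153)]),.05).round(4).tolist())
print("box",ray(im,z([(82,77),(255,71),(264,215),(80,212)]),.04).round(4).tolist())
for p in [(219,185),(215,205),(230,195),(240,200)]: print(p,h[p[1],p[0]])
E
```

```text
board (array([ 0.50849786, -0.25919803]), 122.32105255126953, 96.3419189453125, 78.27220153808594)
bar [[0.593, 0.1992, 0.032], [0.5923, 0.1791, 0.032], [0.4827, 0.1872, 0.032], [0.4835, 0.2081, 0.032]]
lampU [[0.609, 0.0418, 0.04], [0.5679, 0.0416, 0.04], [0.5869, 0.001, 0.04]]
lampL [[0.4733, 0.0517, 0.04], [0.4381, 0.0538, 0.04], [0.4557, 0.0119, 0.04]]
plate [[0.6243, 0.2131, 0.0], [0.4564, 0.2263, 0.0]]
button [[0.572, 0.2892, 0.05]]
box [[0.6165, 0.3358, 0.04], [0.6218, 0.2406, 0.04], [0.5403, 0.2308, 0.04], [0.5403, 0.3313, 0.04]]
(219, 185) [ 98   8 130]
(215, 205) [ 90   4 133]
(230, 195) [90 14 90]
(240, 200) [98 12 88]
```

```bash
cat >> h.py <<'E'
from scipy.spatial.transform import Rotation as Ro
O=np.array([.5222,.0275]); YB=np.deg2rad(85.2)
XB=np.array([np.cos(YB),np.sin(YB)]); LB=np.array([-XB[1],XB[0]])
def w2b(p): d=np.array(p)[:2]-O; return np.array([d@XB,d@LB])
def b2w(a,b): return O+a*XB+b*LB
def go(p,yaw):
    "tool-frame travel and rotvec (deg) from measured pose to pos p, pointing down with yaw (rad)"
    o=get_obs(); R=Ro.from_euler('xyz',o["eef_rot"]); T=Ro.from_euler('xyz',[np.pi,0,yaw])
    print("pos",o["tool_pos"].round(4),"rot",np.rad2deg(o["eef_rot"]).round(2),"bay",w2b(o["tool_pos"]).round(4),"F",o["contact_force"].round(1),"w",round(o["gripper_width"],4),"t",round(o["clock"],2))
    print("travel",R.inv().apply(np.array(p)-o["tool_pos"]).round(4),"rot",np.rad2deg((R.inv()*T).as_rotvec()).round(2))
E
python3 - <<'E'
from h import *
p=b2w(-.390,-.010); print(p); go([*p,.16],YB)
E
```

```text
[ 0.49953057 -0.36196899]
pos [ 0.2546 -0.5705  0.2478] rot [-179.94    0.     24.06] bay [-0.6183  0.2166] F [ 0.2  0.6 -0.8] w 0.0855 t 0.2
travel [ 0.3086 -0.0905  0.0878] rot [-5.000e-02 -3.000e-02 -6.114e+01]
```

```bash
python3 -m inch '{"travel": [[0.06,-0.018,0.015],[0.12,-0.036,0.03],[0.18,-0.054,0.05],[0.24,-0.07,0.07],[0.30,-0.09,0.088]], "rot": [[0,0,-10],[0,0,-20],[0,0,-30],[0,0,-40],[0,0,-50]], "jaw": [0.6,0.6,0.6,0.6,0.6]}'
python3 - <<'E'
from h import *
p=b2w(-.390,-.010); go([*p,.16],YB)
E
```

```text
clock: 0.82
tool_pos: [0.4839, -0.3735, 0.1633]
eef_rot: [3.141, 0.0, 1.298]
contact_force: [0.9, -0.6, 0.3]
gripper_width: 0.0514
pos [ 0.4839 -0.3735  0.1633] rot [1.7999e+02 1.0000e-02 7.4350e+01] bay [-0.4028  0.0047] F [ 0.9 -0.6  0.3] w 0.0514 t 0.82
travel [0.0153 0.012  0.0033] rot [ 1.000e-02  1.000e-02 -1.085e+01]
```

```bash
python3 -m inch '{"travel": [[0.012,0.011,0.003],[0.012,0.011,0.003],[0.012,0.011,0.003]], "rot": [[0,0,-6],[0,0,-10.8],[0,0,-10.8]], "jaw": [0.6,0.6,0.6]}'
python3 - <<'E'
from h import *
p=b2w(-.390,-.010); go([*p,.16],YB)
o=get_obs(); i=get_image("wrist"); cv2.imwrite("pics/w1.png",i["color"]); print(i["mount"],i["fx"])
cv2.imwrite("pics/t1.png",get_image("top")["color"])
E
```

```text
clock: 1.2
tool_pos: [0.4965, -0.366, 0.1605]
eef_rot: [-3.141, -0.0, 1.481]
contact_force: [-0.5, 0.3, -0.4]
gripper_width: 0.0512
pos [ 0.4965 -0.366   0.1605] rot [-1.7997e+02 -2.0000e-02  8.4840e+01] bay [-0.3943 -0.0073] F [-0.5  0.3 -0.4] w 0.0512 t 1.2
travel [0.0043 0.0026 0.0005] rot [-0.03 -0.02 -0.36]
[[ 8.06674809e-04 -9.54662549e-01 -2.97689045e-01  7.63550790e-02]
 [ 9.99999443e-01  9.72522628e-04 -4.09005883e-04 -1.74656680e-04]
 [ 6.79971931e-04 -2.97688550e-01  9.54662802e-01 -1.25985657e-01]
 [ 0.00000000e+00  0.00000000e+00  0.00000000e+00  1.00000000e+00]] 295.71711322142295
```

View pics/w1.png

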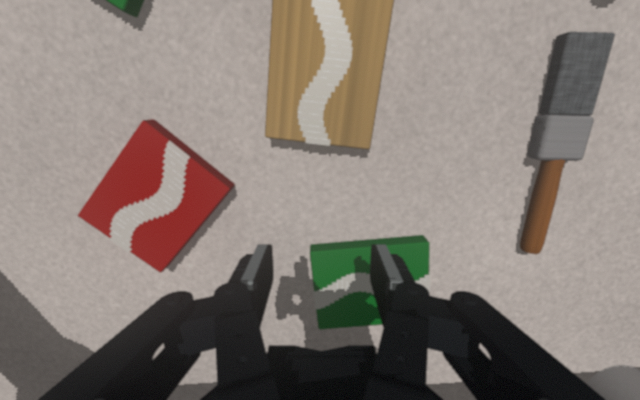

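View pics/t1.png

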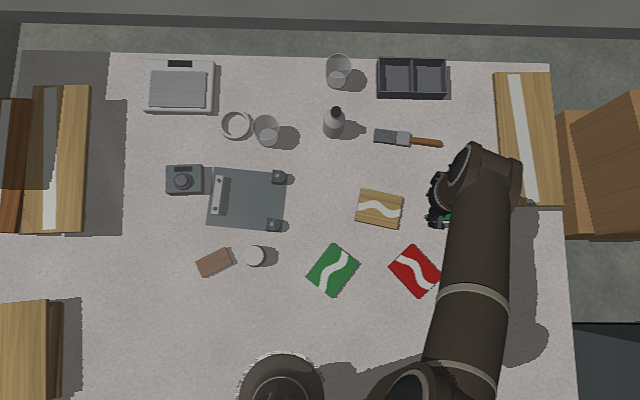

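The wrist view shows the board's rear corners at (266,137) and (369,150), with the green board under the fingers at y about 240–325. I'll compute their positions.

```bash
cat >> h.py <<'E'
def wray(o,i,px,z):
    M=np.array(i["mount"]);R=Ro.from_euler('xyz',o["eef_rot"]).as_matrix()
    W=np.eye(4);W[:3,:3]=R;W[:3,3]=o["tool_pos"];V=np.linalg.inv(W@M)
    j=dict(i);j["view"]=V;return ray(j,px,z)
E
python3 - <<'E'
from h import *
o=get_obs(); i=get_image("wrist")
p=wray(o,i,[(266,137),(369,150)],.02); print("rear corners",p.round(4)[:,:2].tolist(),[w2b(q).round(4).tolist() for q in p], np.linalg.norm(p[0]-p[1]))
g=wray(o,i,[(311,244),(428,237)],.02); print("green",[w2b(q).round(4).tolist() for q in g])
t=get_image("top"); c,w,h,a=findboard(t,(380,208)); print(c,w,h,a)
u=np.array([np.cos(np.deg2rad(a)),np.sin(np.deg2rad(a))]);v=np.array([-u[1],u[0]])
for s in (1,-1): print(w2b(c-.06*u+s*.0475*v).round(4))
E
```

```text
rear corners [[0.4519, -0.3103], [0.5423, -0.3301]] [[-0.3425, 0.0418], [-0.3547, -0.0499]] 0.09252027036966544
green [[-0.4469, 0.0038], [-0.4402, -0.1113]]
[ 0.50743839 -0.25898346] 122.34648132324219 98.45635986328125 78.2323226928711
[-0.3405  0.0452]
[-0.352  -0.0491]
```

Run:
```python
from h import *
p=b2w(-.380,0.001); go([*p,.022],np.deg2rad(78.3))
```

```text
pos [ 0.4963 -0.3666  0.161 ] rot [1.800e+02 1.000e-02 8.473e+01] bay [-0.3949 -0.0071] F [ 0.3 -0.2 -0.2] w 0.0515 t 1.4
travel [ 0.0148 -0.0082  0.139 ] rot [0.   0.01 6.43]
```

```bash
python3 -m inch '{"travel": [[0.008,-0.005,0.04],[0.014,-0.008,0.08],[0.014,-0.008,0.115],[0.014,-0.008,0.132],[0.014,-0.008,0.139]], "rot": [[0,0,3],[0,0,6.4],[0,0,6.4],[0,0,6.4],[0,0,6.4]], "jaw": [0.6,0.6,0.6,0.6,0.6]}'
python3 - <<'E'
from h import *
p=b2w(-.201,0.0); go([*p,.022],YB)
o=get_obs(); i=get_image("wrist"); cv2.imwrite("pics/w2.png",i["color"])
s=get_image("side")["color"]; cv2.imwrite("pics/s2.png",cv2.resize(s[120:260,290:450],None,fx=5,fy=4))
E
```

```text
clock: 2.02
tool_pos: [0.4898, -0.3517, 0.0215]
eef_rot: [-3.141, -0.0, 1.369]
contact_force: [-0.0, 0.1, 0.6]
gripper_width: 0.0512
pos [ 0.4898 -0.3517  0.0215] rot [-1.7997e+02 -1.0000e-02  7.8410e+01] bay [-0.3806  0.0006] F [-0.   0.1  0.6] w 0.0512 t 2.02
travel [ 0.1784 -0.0206 -0.0005] rot [-0.02 -0.01 -6.79]
```

View pics/w2.png

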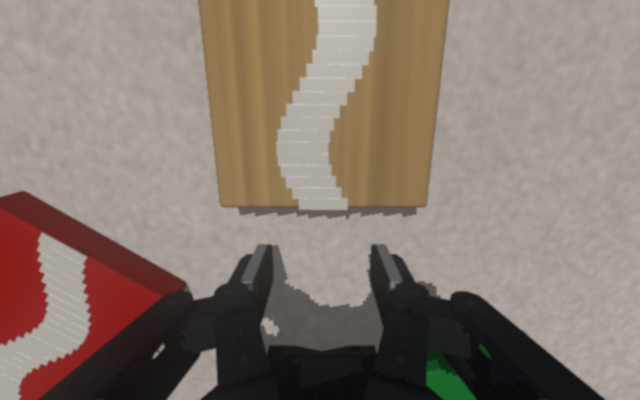

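View pics/s2.png

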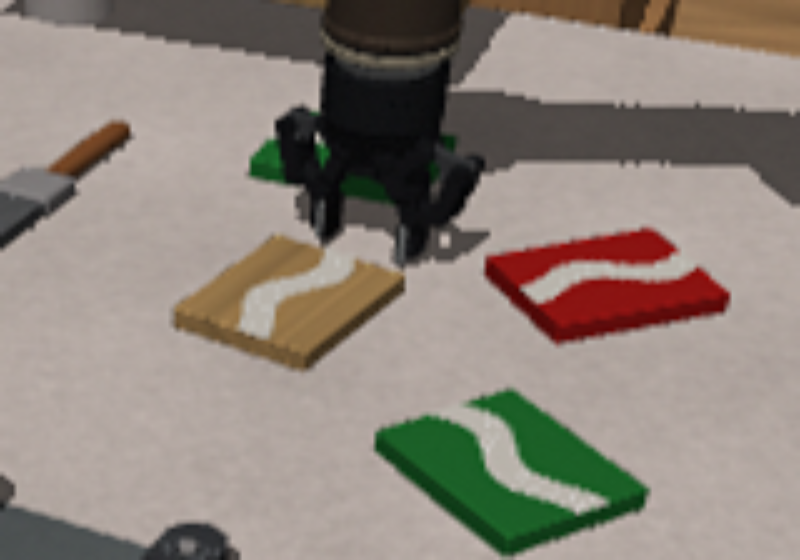

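The board's rear edge is at row 207 and parallel to the fingers, which are centred at about x=320. I'll push in short calls.

```bash
python3 -m inch '{"travel": [[0.012,0,0],[0.022,0,0],[0.032,-0.001,0],[0.042,-0.002,0],[0.052,-0.003,0]], "rot": [[0,0,0],[0,0,0],[0,0,-0.4],[0,0,-0.8],[0,0,-1.2]], "jaw": [0.6,0.6,0.6,0.6,0.6]}'
python3 - <<'E'
from h import *
p=b2w(-.201,0.0); go([*p,.022],YB)
o=get_obs(); i=get_image("wrist"); cv2.imwrite("pics/w3.png",i["color"])
E
```

```text
clock: 2.75
tool_pos: [0.4975, -0.2994, 0.0222]
eef_rot: [3.141, 0.0, 1.391]
contact_force: [-0.9, -1.0, 2.1]
gripper_width: 0.0514
pos [ 0.4975 -0.2994  0.0222] rot [1.7998e+02 2.0000e-02 7.9680e+01] bay [-0.3278 -0.0027] F [-0.9 -1.   2.1] w 0.0514 t 2.75
travel [ 1.26e-01 -1.49e-02  1.00e-04] rot [ 0.02  0.02 -5.52]
```

View pics/w3.png

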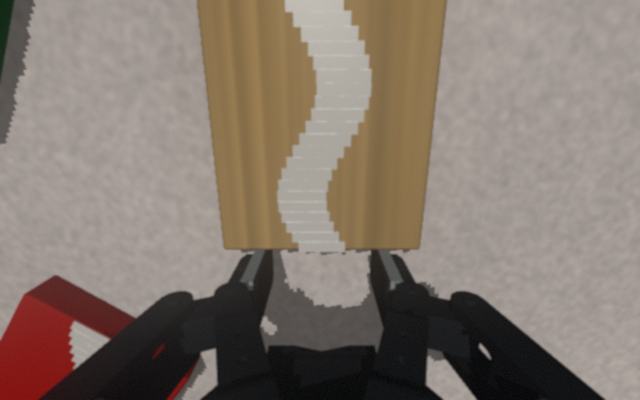

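Both fingers now touch the rear edge (row 248) and the board is following. I'll carry on.

```bash
python3 -m inch '{"travel": [[0.010,-0.001,0],[0.020,-0.002,0],[0.030,-0.003,0],[0.040,-0.0045,0],[0.050,-0.006,0]], "rot": [[0,0,-0.6],[0,0,-1.2],[0,0,-1.8],[0,0,-2.4],[0,0,-3]], "jaw": [0.6,0.6,0.6,0.6,0.6]}'
python3 - <<'E'
from h import *
p=b2w(-.201,0.0); go([*p,.022],YB)
i=get_image("top"); c=i["color"]; cv2.imwrite("pics/t4.png",cv2.resize(c[140:260,160:420],None,fx=3,fy=3))
b,w,h,a=findboard(i,(350,205)); print(w2b(b),w,h,a-85.2)
E
```

```text
clock: 3.42
tool_pos: [0.5005, -0.249, 0.0219]
eef_rot: [3.142, 0.0, 1.443]
contact_force: [-0.1, -2.3, 1.3]
gripper_width: 0.0517
pos [ 0.5005 -0.249   0.0219] rot [180.    0.   82.7] bay [-0.2773 -0.0015] F [-0.1 -2.3  1.3] w 0.0517 t 3.42
travel [ 0.0762 -0.0048 -0.0001] rot [ 0.   0.  -2.5]
[-0.20512071 -0.00367213] 121.67849731445312 96.3287582397461 -2.4695541381835966
```

View pics/t4.png

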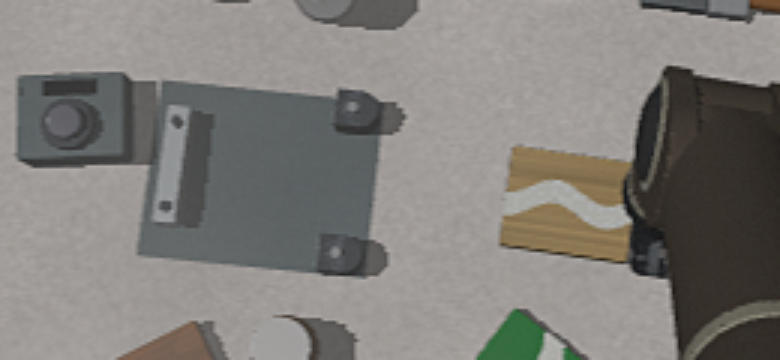

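```bash
python3 -m inch '{"travel": [[0.012,-0.001,0],[0.024,-0.0015,0],[0.036,-0.002,0],[0.048,-0.003,0],[0.056,-0.0035,0]], "rot": [[0,0,-0.5],[0,0,-1],[0,0,-1.5],[0,0,-2],[0,0,-2.5]], "jaw": [0.6,0.6,0.6,0.6,0.6]}'
python3 - <<'E'
from h import *
p=b2w(-.201,0.0); go([*p,.022],YB)
i=get_image("top"); c=i["color"]; cv2.imwrite("pics/t5.png",cv2.resize(c[150:250,190:350],None,fx=5,fy=5,interpolation=cv2.INTER_CUBIC))
b,w,h,a=findboard(i,(325,203)); print(w2b(b),w,h,a-85.2)
o=get_obs(); i=get_image("wrist"); cv2.imwrite("pics/w5.png",i["color"])
E
```

```text
clock: 4.1
tool_pos: [0.5041, -0.1924, 0.0218]
eef_rot: [-3.141, -0.0, 1.488]
contact_force: [-0.9, -1.5, -0.4]
gripper_width: 0.0512
pos [ 0.5041 -0.1924  0.0218] rot [-1.7998e+02 -2.0000e-02  8.5240e+01] bay [-0.2207 -0.0003] F [-0.9 -1.5 -0.4] w 0.0512 t 4.1
travel [ 0.0197 -0.0003 -0.0002] rot [-0.02 -0.02  0.04]
[-0.14797343  0.0003547 ] 119.82514953613281 96.501708984375 -0.005335998535159092
```

View pics/t5.png

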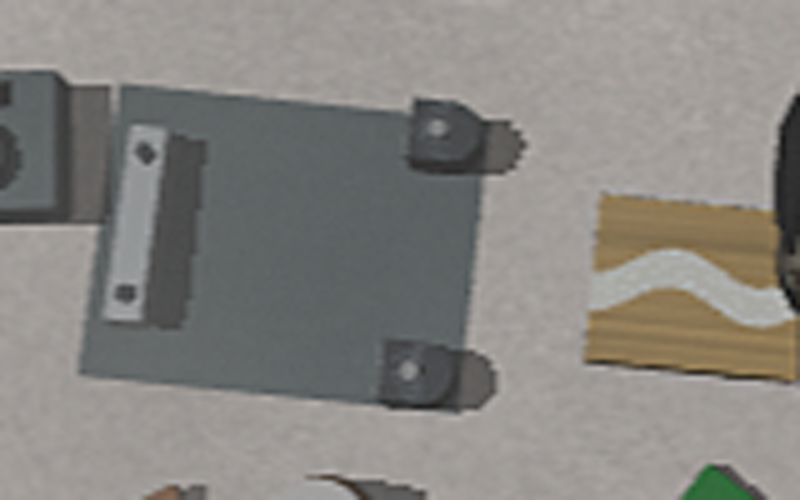

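View pics/w5.png

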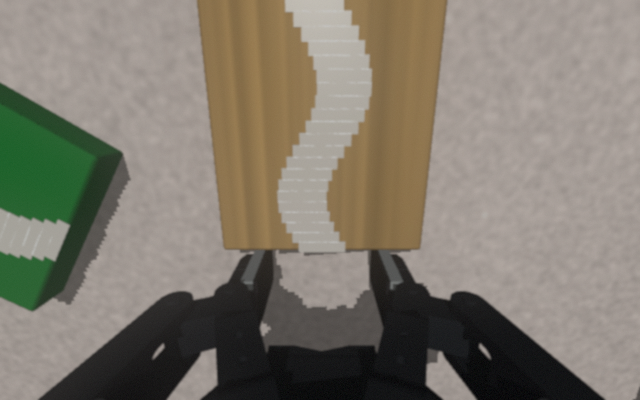

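The board sits at bay (-0.148, 0.000) and square to my estimated bay yaw. The gap only has 3.5 mm of slack each side, so I'll lift the gripper clear and measure the bay more precisely with the wrist camera.

```bash
python3 -m inch '{"travel": [[-0.010,0,0],[-0.015,0,-0.03],[-0.015,0,-0.08],[0.02,0,-0.14],[0.08,0,-0.14]], "rot": [[0,0,0],[0,0,0],[0,0,0],[0,0,0],[0,0,0]], "jaw": [0.6,0.6,0.6,0.6,0.6]}' | head -2;  python3 -m inch '{"travel": [[0.06,0,0],[0.12,0,0],[0.18,0,0],[0.205,0,0],[0.205,0,0]], "rot": [[0,0,0],[0,0,0],[0,0,0],[0,0,0],[0,0,0]], "jaw": [0.6,0.6,0.6,0.6,0.6]}'
python3 - <<'E'
from h import *
go([*b2w(.06,0),.16],YB)
import pickle
o=get_obs(); i=get_image("wrist"); cv2.imwrite("pics/w6.png",i["color"]); pickle.dump((o,i),open("w6.pkl","wb"))
E
```

```text
clock: 4.82
tool_pos: [0.5129, -0.1186, 0.1658]
clock: 5.45
tool_pos: [0.5283, 0.0904, 0.1619]
eef_rot: [3.141, -0.001, 1.489]
contact_force: [0.0, -1.3, 0.0]
gripper_width: 0.0514
pos [0.5283 0.0904 0.1619] rot [ 1.7999e+02 -4.0000e-02  8.5310e+01] bay [ 0.0632 -0.0008] F [ 0.  -1.3  0. ] w 0.0514 t 5.45
travel [-0.0032 -0.0008  0.0019] rot [ 0.01 -0.04  0.11]
```

View pics/w6.png

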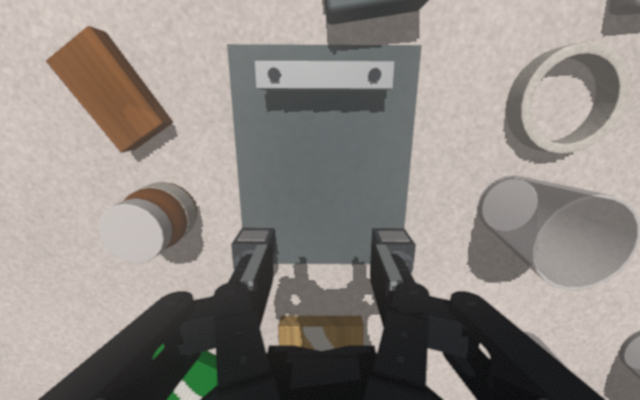

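Run:
```python
from h import *
import pickle
o,i=pickle.load(open("w6.pkl","rb"))
cv2.imwrite("pics/w6a.png",cv2.resize(i["color"][35:115,220:430],None,fx=3.8,fy=3.8,interpolation=cv2.INTER_CUBIC))
cv2.imwrite("pics/w6b.png",cv2.resize(i["color"][215:335,220:430],None,fx=3.8,fy=3.8,interpolation=cv2.INTER_CUBIC))
```

```text
(no output)
```

View pics/w6a.png

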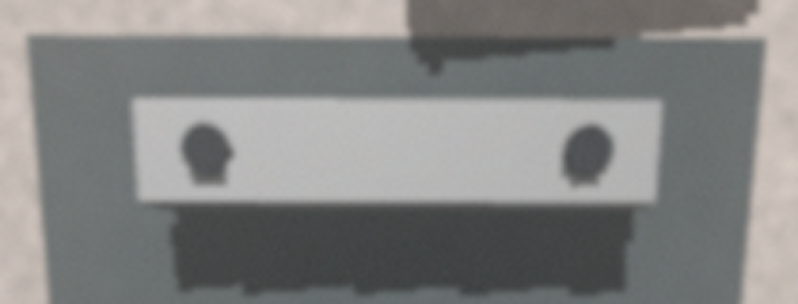

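View pics/w6b.png

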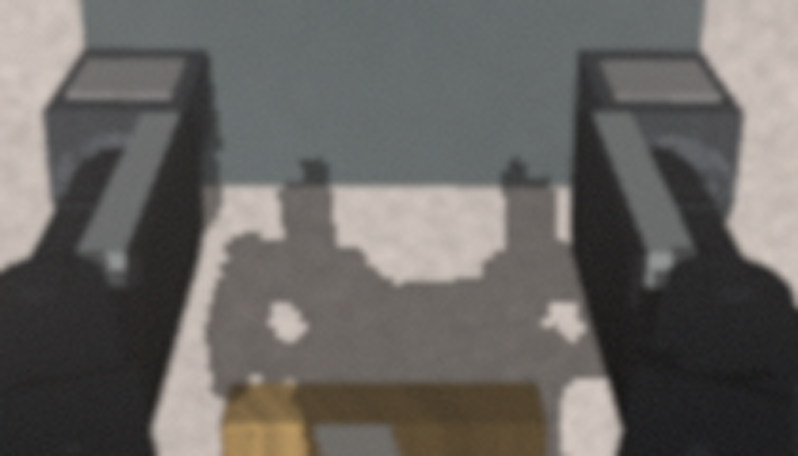

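Run:
```python
from h import *
import pickle
o,i=pickle.load(open("w6.pkl","rb"))
A=lambda P,y0:(np.array(P)+.5)/3.8+[220-.5,y0-.5]
def show(n,P,z):
    p=wray(o,i,P,z); print(n,p[:,:2].round(4).tolist(),[w2b(q).round(4).tolist() for q in p]); return p[:,:2]
t=show("barfar",A([(131,97),(664,98)],35),.032)
b=show("barfoot",A([(137,203),(656,203)],35),.0)
pl=show("platefar",A([(27,36),(765,39)],35),.0)
pn=show("platenear y",A([(230,183),(560,185)],215),.0)
l=show("lampfoot",A([(88,51),(207,51),(579,51),(701,51)],215),.0)
lt=show("lamptop",A([(44,107),(741,108)],215),.04)
for n,a,c in [("bar",*t),("foot",*b),("plate",*pl),("lamp",l[0],l[3]),("lampin",l[1],l[2]),("lt",*lt)]:
    d=c-a; print(n,"len",np.linalg.norm(d).round(4),"yaw",np.rad2deg(np.arctan2(d[0],-d[1])).round(2) , "mid",((a+c)/2).round(4))
```

```text
barfar [[0.4843, 0.207], [0.5947, 0.1978]] [[0.1757, 0.0528], [0.1758, -0.058]]
barfoot [[0.4761, 0.1889], [0.6002, 0.1789]] [[0.157, 0.0595], [0.1574, -0.0651]]
platefar [[0.4561, 0.2267], [0.6256, 0.2123]] [[0.193, 0.0826], [0.1928, -0.0876]]
platenear y [[0.4765, 0.0097], [0.5709, 0.0014]] [[-0.0216, 0.044], [-0.0219, -0.0508]]
lampfoot [[0.4424, 0.0535], [0.4752, 0.0508], [0.5776, 0.0425], [0.6112, 0.0398]] [[0.0192, 0.0817], [0.0193, 0.0488], [0.0196, -0.054], [0.0197, -0.0877]]
lamptop [[0.4422, 0.0556], [0.6102, 0.0417]] [[0.0213, 0.0821], [0.0215, -0.0865]]
bar len 0.1108 yaw 85.26 mid [0.5395 0.2024]
foot len 0.1245 yaw 85.36 mid [0.5381 0.1839]
plate len 0.1701 yaw 85.14 mid [0.5408 0.2195]
lamp len 0.1694 yaw 85.37 mid [0.5268 0.0467]
lampin len 0.1028 yaw 85.37 mid [0.5264 0.0467]
lt len 0.1686 yaw 85.28 mid [0.5262 0.0486]
```

```bash
sed -i 's/^O=.*/O=np.array([.5248,.0273]); YB=np.deg2rad(85.3)/' h.py
python3 - <<'E'
from h import *
import pickle
o,i=pickle.load(open("w6.pkl","rb"))
A=lambda P,y0:(np.array(P)+.5)/3.8+[220-.5,y0-.5]
p=wray(o,i,A([(229,383),(545,383)],215),0); print([w2b(q).round(4).tolist() for q in p],np.linalg.norm(p[0]-p[1]))
p=wray(o,i,A([(222,423),(547,423)],215),.02); print([w2b(q).round(4).tolist() for q in p],np.linalg.norm(p[0]-p[1]))
t=get_image("top"); b,w,h,a=findboard(t,(325,203)); print(w2b(b),w,h,a-85.3)
c=t["color"]; cv2.imwrite("pics/t6.png",cv2.resize(c[150:250,190:350],None,fx=5,fy=5,interpolation=cv2.INTER_CUBIC))
go([*b2w(-.06,0),.16],YB)
E
```

```text
[[-0.0899, 0.0497], [-0.0898, -0.0467]] 0.09646158101211344
[[-0.0877, 0.049], [-0.0876, -0.0445]] 0.09349507066978609
[-0.14625664  0.00347644] 120.03215789794922 95.9166488647461 -0.16204528808593466
pos [0.5282 0.0873 0.1616] rot [-1.7998e+02  6.0000e-02  8.5070e+01] bay [0.06   0.0015] F [-0.1 -0.6  0.3] w 0.051 t 5.55
travel [-0.12    0.002   0.0017] rot [-0.02  0.06 -0.23]
```

View pics/t6.png

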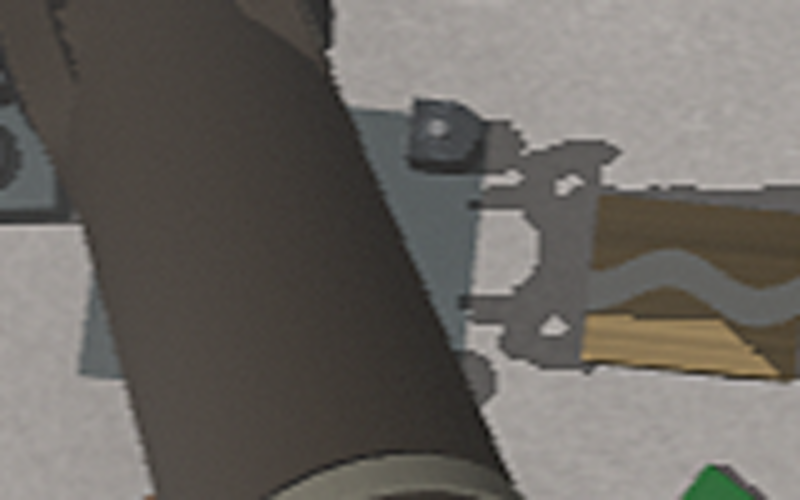

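```bash
python3 -m inch '{"travel": [[-0.06,0,0],[-0.12,0,0],[-0.18,0,0],[-0.24,-0.001,0],[-0.295,-0.001,0]], "rot": [[0,0,0],[0,0,0],[0,0,0],[0,0,0],[0,0,0]], "jaw": [0.6,0.6,0.6,0.6,0.6]}' | head -2;  python3 - <<'E'
from h import *
go([*b2w(-.233,0.0025),.021],YB)
E
```

```text
clock: 6.18
tool_pos: [0.5004, -0.2097, 0.1619]
pos [ 0.5004 -0.2097  0.1619] rot [-1.7999e+02  6.0000e-02  8.4900e+01] bay [-0.2382  0.0049] F [0.7 0.3 0.8] w 0.0512 t 6.17
travel [0.0054 0.0024 0.1409] rot [-0.01  0.06 -0.4 ]
```

```bash
python3 -m inch '{"travel": [[0,0.002,0.04],[0.002,0.0025,0.08],[0.004,0.0025,0.115],[0.005,0.0025,0.133],[0.005,0.0025,0.140]], "rot": [[0,0,-0.4],[0,0,-0.4],[0,0,-0.4],[0,0,-0.4],[0,0,-0.4]], "jaw": [0.6,0.6,0.6,0.6,0.6]}';  python3 - <<'E'
from h import *
go([*b2w(-.08,0.0),.021],YB)
o=get_obs(); i=get_image("wrist"); cv2.imwrite("pics/w7.png",i["color"])
E
```

```text
clock: 6.8
tool_pos: [0.5043, -0.2011, 0.0212]
eef_rot: [-3.14, 0.0, 1.492]
contact_force: [1.3, -0.2, 1.0]
gripper_width: 0.0513
pos [ 0.5043 -0.2011  0.0212] rot [-1.7993e+02  1.0000e-02  8.5470e+01] bay [-0.2293  0.0017] F [ 1.3 -0.2  1. ] w 0.0513 t 6.8
travel [1.493e-01 2.100e-03 1.000e-04] rot [-0.07  0.01  0.17]
```

View pics/w7.png

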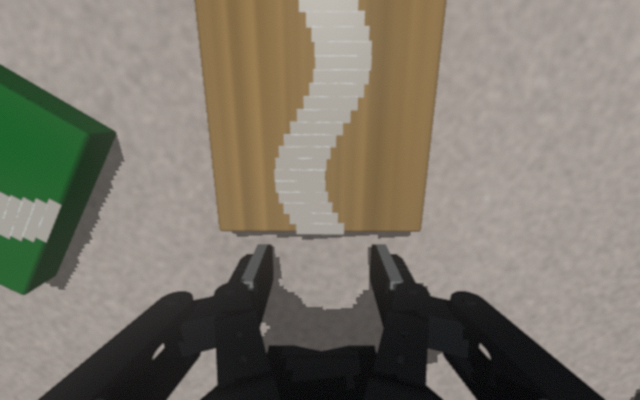

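```bash
python3 -m inch '{"travel": [[0.010,0,0],[0.020,0.0005,0],[0.030,0.001,0],[0.040,0.0015,0],[0.050,0.002,0]], "rot": [[0,0,0],[0,0,0],[0,0,0],[0,0,0],[0,0,0]], "jaw": [0.6,0.6,0.6,0.6,0.6]}';  python3 - <<'E'
from h import *
go([*b2w(-.08,0.0),.021],YB)
i=get_image("top"); c=i["color"]; cv2.imwrite("pics/t8.png",cv2.resize(c[150:250,190:350],None,fx=5,fy=5,interpolation=cv2.INTER_CUBIC))
b,w,h,a=findboard(i,(313,203)); print(w2b(b),w,h,a-85.3)
E
```

```text
clock: 7.48
tool_pos: [0.5112, -0.1498, 0.0221]
eef_rot: [3.141, 0.0, 1.493]
contact_force: [-1.0, -1.6, 0.9]
gripper_width: 0.0513
pos [ 0.5112 -0.1498  0.0221] rot [1.7998e+02 2.0000e-02 8.5560e+01] bay [-0.1776 -0.0009] F [-1.  -1.6  0.9] w 0.0513 t 7.47
travel [ 0.0976 -0.0005  0.001 ] rot [0.02 0.02 0.26]
[-0.10518603  0.00210675] 120.20929718017578 96.73062133789062 0.3573257446289091
```

View pics/t8.png

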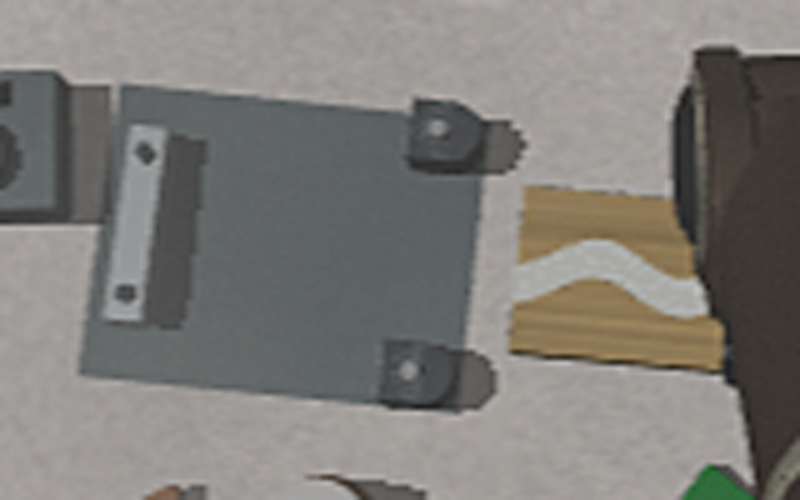

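Run:
```python
from h import *
i=get_image("top")
A=lambda P:(np.array(P)+.5)/5+[190-.5,150-.5]
print("inner faces y:",[w2b(ray(i,A(p),z)[0]).round(4).tolist() for p,z in [([(445,173)],0),([(415,173)],0),([(400,340)],.04),([(430,342)],.04)]])
print("board edges:",[w2b(ray(i,A(p),.02)[0]).round(4).tolist() for p in ([(527,187)],[(665,197)],[(512,352)],[(700,369)])])
o=get_obs(); w=get_image("wrist"); cv2.imwrite("pics/w8.png",w["color"])
```

```text
inner faces y: [[0.0018, -0.0512], [0.0189, -0.0495], [0.0126, 0.0521], [-0.0039, 0.0516]]
board edges: [[-0.0468, -0.0438], [-0.1249, -0.0458], [-0.0482, 0.0503], [-0.1534, 0.0496]]
```

View pics/w8.png

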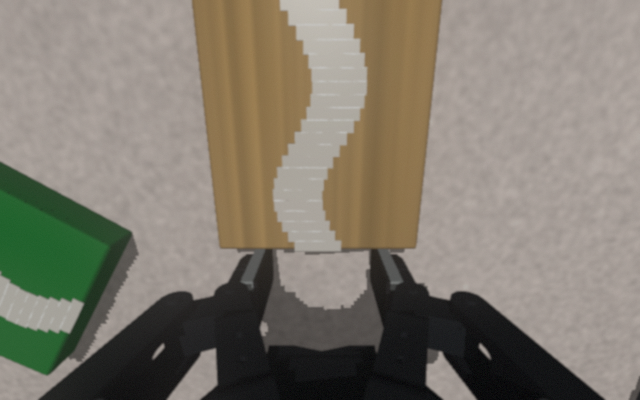

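The lamp inner faces check out at ±51 mm in my refined frame. The board's edges are at -44.5 and +50, so it is about 2.5–3 mm too far to the left (+y). I'll steer right while advancing 30 mm.

```bash
python3 -m inch '{"travel": [[0.006,0.0006,0],[0.012,0.0012,0],[0.018,0.002,0],[0.024,0.0028,0],[0.028,0.0035,0]], "rot": [[0,0,0],[0,0,0.1],[0,0,0.2],[0,0,0.3],[0,0,0.3]], "jaw": [0.6,0.6,0.6,0.6,0.6]}';  cat > t.py <<'E'
from h import *
import sys
n=sys.argv[1]; near=tuple(map(int,sys.argv[2].split(',')))
go([*b2w(.024,0.0),.022],YB)
i=get_image("top"); c=i["color"]; cv2.imwrite(f"pics/t{n}.png",cv2.resize(c[150:250,190:350],None,fx=5,fy=5,interpolation=cv2.INTER_CUBIC))
b,w,h,a=findboard(i,near); print("board",w2b(b).round(4),w,h,a-85.3)
o=get_obs(); w=get_image("wrist"); cv2.imwrite(f"pics/w{n}.png",w["color"])
h=cv2.cvtColor(w["color"],cv2.COLOR_BGR2HSV); m=(abs(h[...,0].astype(int)-19)<6)&(h[...,1]>80)&(h[...,2]>75)
for r in (225,235,240): 
    x=np.where(m[r])[0]; print("wrist row",r,x.min(),x.max(),(x.min()+x.max())/2) if len(x) else 0
E
python3 t.py 9 305,203
```

```text
clock: 8.25
tool_pos: [0.5167, -0.1222, 0.0218]
eef_rot: [-3.142, -0.0, 1.488]
contact_force: [-0.4, 0.1, -0.6]
gripper_width: 0.0517
pos [ 0.5167 -0.1222  0.0218] rot [-180.     -0.     85.28] bay [-0.1497 -0.0042] F [-0.4  0.1 -0.6] w 0.0517 t 8.25
travel [ 0.1737 -0.0042 -0.0002] rot [-0.   -0.   -0.02]
board [-0.0755 -0.0017] 117.97467041015625 96.67137908935547 -0.012455749511715908
wrist row 225 218 417 317.5
wrist row 235 219 416 317.5
wrist row 240 220 416 318.0
```

View pics/t9.png

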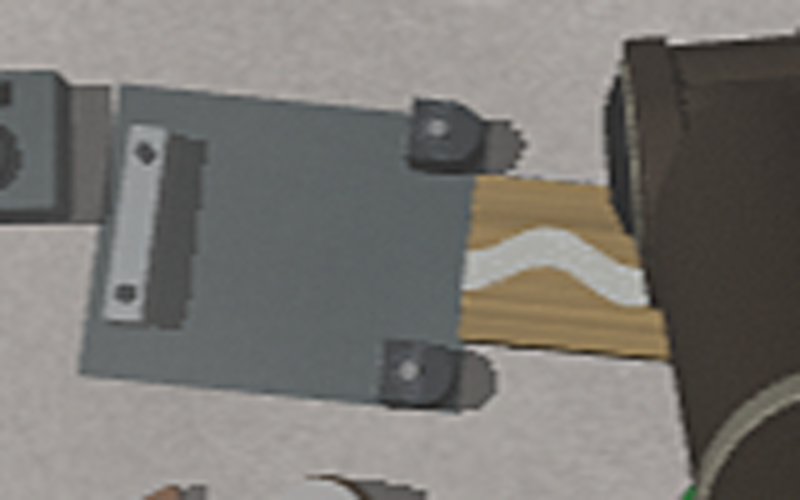

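Run:
```python
from h import *
i=get_image("top")
A=lambda P:(np.array(P)+.5)/5+[190-.5,150-.5]
print("board edges:",[w2b(ray(i,A(p),.02)[0]).round(4).tolist() for p in ([(475,177)],[(600,185)],[(460,340)],[(650,356)])])
```

```text
board edges: [[-0.017, -0.0466], [-0.0877, -0.049], [-0.0186, 0.0464], [-0.125, 0.0451]]
```

```bash
python3 -m inch '{"travel": [[0.007,0,0],[0.014,-0.0003,0],[0.021,-0.0006,0],[0.028,-0.001,0],[0.035,-0.001,0]], "rot": [[0,0,0],[0,0,0],[0,0,0],[0,0,0],[0,0,0]], "jaw": [0.6,0.6,0.6,0.6,0.6]}';  python3 t.py 10 290,202
```

```text
clock: 9.02
tool_pos: [0.5185, -0.0872, 0.0218]
eef_rot: [-3.142, 0.0, 1.488]
contact_force: [0.5, -0.4, 0.1]
gripper_width: 0.0514
pos [ 0.5185 -0.0872  0.0218] rot [-180.      0.     85.26] bay [-0.1147 -0.0031] F [ 0.5 -0.4  0.1] w 0.0514 t 9.03
travel [ 0.1387 -0.0032 -0.0002] rot [-0.    0.   -0.04]
board [-0.0348 -0.0008] 107.87002563476562 97.08979797363281 0.9040863037109403
wrist row 225 218 417 317.5
wrist row 235 219 416 317.5
wrist row 240 220 416 318.0
```

View pics/t10.png

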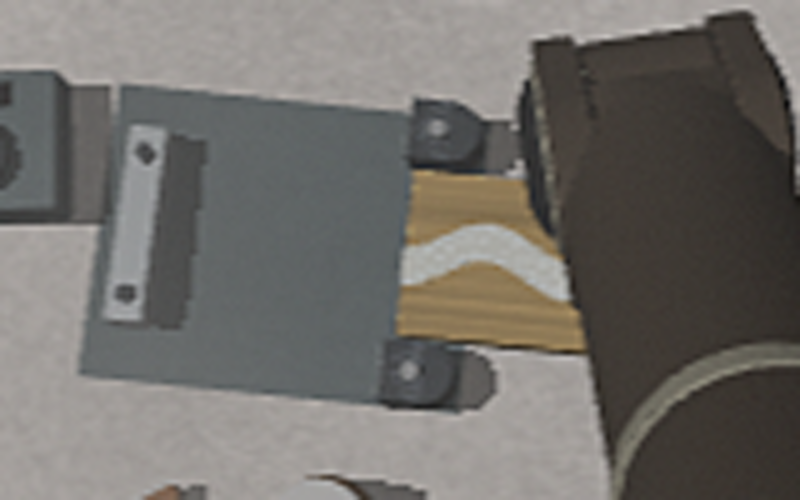

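The board's nose is through the gap with no side force, so I'll keep going straight.

```bash
python3 -m inch '{"travel": [[0.009,0,0],[0.018,-0.0003,0],[0.027,-0.0005,0],[0.036,-0.0005,0],[0.045,-0.001,0]], "rot": [[0,0,0],[0,0,0],[0,0,0],[0,0,0],[0,0,0]], "jaw": [0.6,0.6,0.6,0.6,0.6]}';  python3 t.py 11 275,202
```

```text
clock: 9.75
tool_pos: [0.5213, -0.0421, 0.0218]
eef_rot: [3.142, -0.0, 1.488]
contact_force: [0.7, -0.4, -0.0]
gripper_width: 0.0514
pos [ 0.5213 -0.0421  0.0218] rot [180.    -0.    85.26] bay [-0.0695 -0.0022] F [ 0.7 -0.4 -0. ] w 0.0514 t 9.75
travel [ 0.0935 -0.0022 -0.0002] rot [ 0.   -0.   -0.04]
board [0.0176 0.0006] 96.38162994384766 91.84510803222656 89.87860412597657
wrist row 225 218 417 317.5
wrist row 235 219 416 317.5
wrist row 240 220 416 318.0
```

View pics/t11.png

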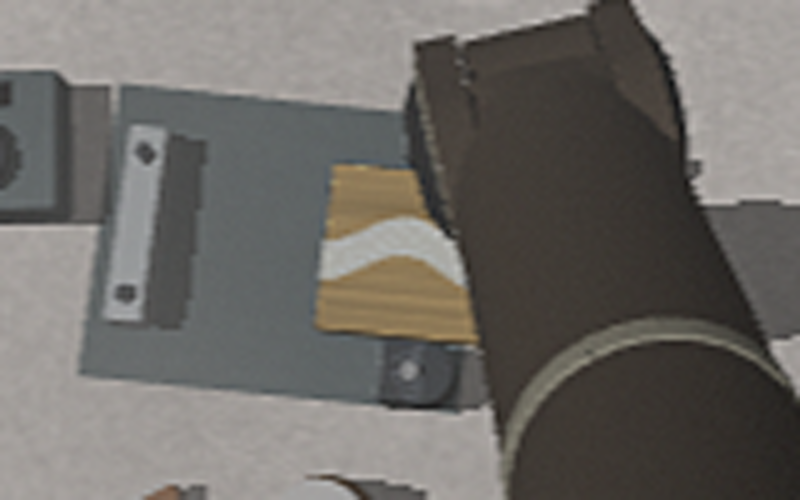

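View pics/w11.png

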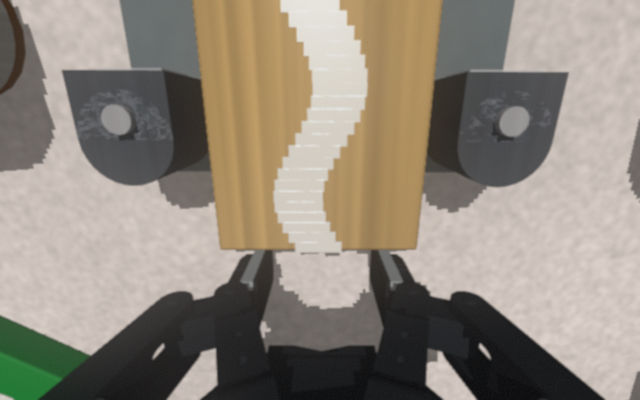

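The board is well centred between the lamps, with its edges symmetric in the wrist view.

```bash
python3 -m inch '{"travel": [[0.009,0,0],[0.018,-0.0003,0],[0.027,-0.0005,0],[0.036,-0.0005,0],[0.045,-0.001,0]], "rot": [[0,0,0],[0,0,0],[0,0,0],[0,0,0],[0,0,0]], "jaw": [0.6,0.6,0.6,0.6,0.6]}';  python3 -m inch '{"travel": [[0.008,0,0],[0.016,0,0],[0.024,0,0],[0.032,0,0],[0.036,0,0]], "rot": [[0,0,0],[0,0,0],[0,0,0],[0,0,0],[0,0,0]], "jaw": [0.6,0.6,0.6,0.6,0.6]}'; python3 t.py 12 242,202
```

```text
clock: 10.48
tool_pos: [0.524, 0.0028, 0.0218]
eef_rot: [3.142, -0.0, 1.488]
contact_force: [-0.2, -0.0, -0.1]
gripper_width: 0.0512
clock: 11.1
tool_pos: [0.527, 0.0386, 0.0218]
eef_rot: [3.142, -0.0, 1.488]
contact_force: [0.3, -0.5, 1.5]
gripper_width: 0.0515
pos [0.527  0.0386 0.0218] rot [ 1.800e+02 -1.000e-02  8.528e+01] bay [ 0.0115 -0.0012] F [ 0.3 -0.5  1.5] w 0.0515 t 11.1
travel [ 0.0125 -0.0013 -0.0002] rot [ 0.   -0.01 -0.02]
board [0.1163 0.0009] 96.71659088134766 61.564998626708984 -84.38865386247635
wrist row 225 1 418 209.5
wrist row 235 219 417 318.0
wrist row 240 219 417 318.0
```

View pics/t12.png

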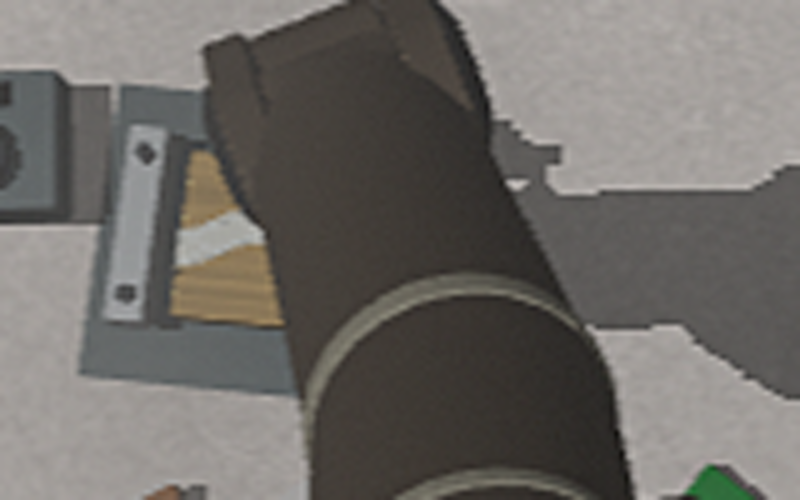

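View pics/w12.png

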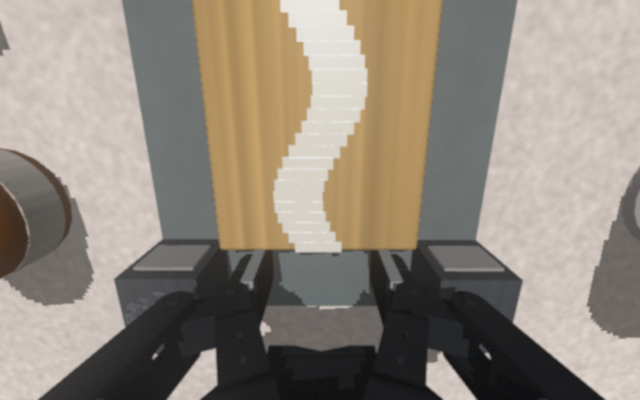

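```bash
python3 - <<'E'
from h import *
i=get_image("top")
A=lambda P:(np.array(P)+.5)/5+[190-.5,150-.5]
print("front:",[w2b(ray(i,A(p),.02)[0]).round(4).tolist() for p in ([(191,151)],[(170,318)])])
E
python3 -m inch '{"travel": [[0.003,0,0],[0.005,0,0],[0.007,0,0],[0.009,0,0],[0.009,0,0]], "rot": [[0,0,0],[0,0,0],[0,0,0],[0,0,0],[0,0,0]], "jaw": [0.6,0.6,0.6,0.6,0.6]}'
```

```text
front: [[0.1437, -0.0455], [0.1429, 0.0499]]
clock: 11.88
tool_pos: [0.5277, 0.0473, 0.0218]
eef_rot: [3.141, -0.0, 1.488]
contact_force: [0.5, 0.6, -0.7]
gripper_width: 0.0511
```

```bash
python3 -m inch '{"travel": [[0.0008,0,0],[0.0016,0,0],[0.0024,0,0],[0.0024,0,0]], "rot": [[0,0,0],[0,0,0],[0,0,0],[0,0,0]], "jaw": [0.6,0.6,0.6,0.6]}'; python3 -m inch '{"travel": [[0.0008,0,0],[0.0012,0,0],[0.0012,0,0]], "rot": [[0,0,0],[0,0,0],[0,0,0]], "jaw": [0.6,0.6,0.6]}'
```

```text
clock: 12.38
tool_pos: [0.5279, 0.0494, 0.0218]
eef_rot: [3.142, -0.0, 1.488]
contact_force: [-0.3, -1.0, 0.3]
gripper_width: 0.0513
clock: 12.75
tool_pos: [0.5279, 0.0506, 0.0218]
eef_rot: [3.142, -0.0, 1.488]
contact_force: [-0.0, -1.2, 0.3]
gripper_width: 0.0513
```

```bash
for k in 1; do python3 -m inch '{"travel": [[0.0006,0,0],[0.0012,0,0],[0.0012,0,0]], "rot": [[0,0,0],[0,0,0],[0,0,0]], "jaw": [0.6,0.6,0.6]}'; done; python3 t.py 13 235,202
```

```text
clock: 13.12
tool_pos: [0.528, 0.0513, 0.0218]
eef_rot: [-3.141, 0.001, 1.488]
contact_force: [-1.2, -3.1, 0.8]
gripper_width: 0.051
pos [0.528  0.0513 0.0218] rot [-1.7999e+02  3.0000e-02  8.5230e+01] bay [ 0.0241 -0.0012] F [-1.2 -3.1  0.8] w 0.051 t 13.12
travel [-0.0001 -0.0012 -0.0002] rot [-0.01  0.03 -0.07]
board [0.1309 0.004 ] 94.94271850585938 49.925960540771484 -82.76701574325561
wrist row 225 4 418 211.0
wrist row 235 3 417 210.0
wrist row 240 1 416 208.5
```

View pics/t13.png

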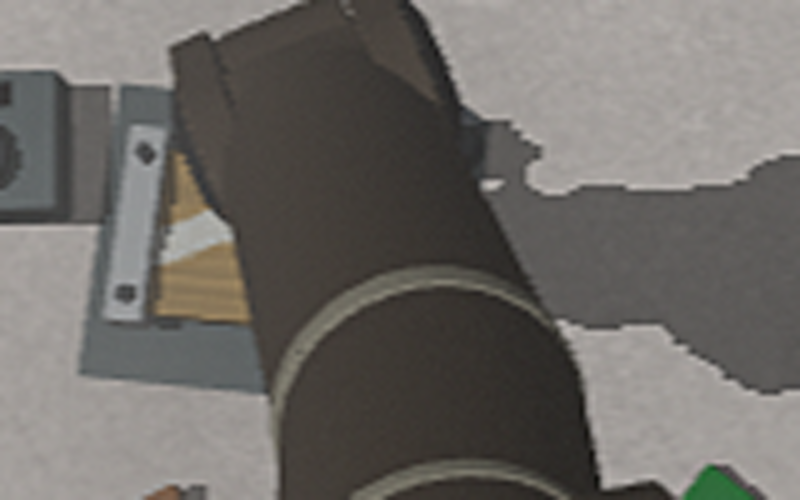

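```bash
python3 -m inch '{"travel": [[0.001,0,0],[0.0015,0,0],[0.0015,0,0],[0.0015,0,0]], "rot": [[0,0,0],[0,0,0],[0,0,0],[0,0,0]], "jaw": [0.6,0.6,0.6,0.6]}'
```

```text
clock: 13.72
tool_pos: [0.5279, 0.0514, 0.0218]
eef_rot: [-3.141, 0.002, 1.487]
contact_force: [-1.4, -8.0, 3.7]
gripper_width: 0.0512
```

It has seated: the position stalled while the force rose to 8 N. Now I'll back off, lift straight up and check.

```bash
python3 -m inch '{"travel": [[-0.004,0,0],[-0.010,0,0],[-0.016,0,0],[-0.016,0,-0.02],[-0.016,0,-0.07]], "rot": [[0,0,0],[0,0,0],[0,0,0],[0,0,0],[0,0,0]], "jaw": [0.6,0.6,0.6,0.6,0.6]}' | head -4;python3 -m inch '{"travel": [[0,0,-0.05],[0,0,-0.09],[0.02,0,-0.11],[0.02,0,-0.11],[0.02,0,-0.11]], "rot": [[0,0,0],[0,0,0],[0,0,0],[0,0,0],[0,0,0]], "jaw": [0,0,0,0,0]}'
python3 - <<'E'
from h import *
import pickle
o=get_obs(); i=get_image("wrist"); cv2.imwrite("pics/w14.png",i["color"]); pickle.dump((o,i),open("w14.pkl","wb")); print(w2b(o["tool_pos"]))
E
```

```text
clock: 14.35
tool_pos: [0.5252, 0.0369, 0.0906]
eef_rot: [-3.137, 0.0, 1.488]
contact_force: [1.5, -0.5, 0.2]
clock: 14.98
tool_pos: [0.5279, 0.0564, 0.2007]
eef_rot: [-3.14, 0.001, 1.488]
contact_force: [-0.7, -0.4, 0.3]
gripper_width: -0.0002
[ 0.02926341 -0.00068496]
```

View pics/w14.png

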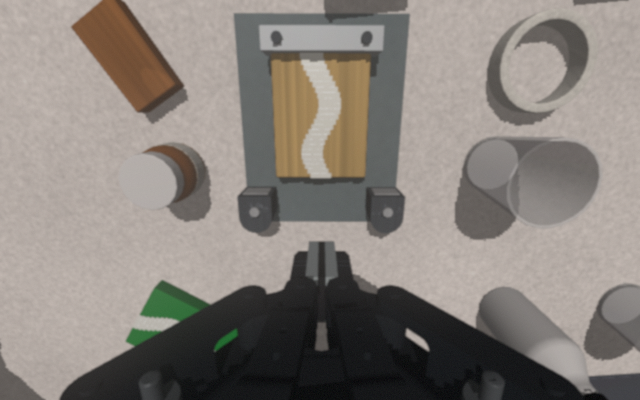

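Run:
```python
from h import *
import pickle
o,i=pickle.load(open("w14.pkl","rb"))
c=i["color"]; cv2.imwrite("pics/w14z.png",cv2.resize(c[10:240,225:420],None,fx=2.6,fy=2.6,interpolation=cv2.INTER_CUBIC))
b,w,h,a=findboard({**i,"view":np.linalg.inv((lambda W:W)(np.block([[Ro.from_euler('xyz',o["eef_rot"]).as_matrix(),np.array(o["tool_pos"])[:,None]],[np.zeros((1,3)),np.ones((1,1))]])@np.array(i["mount"])))},(320,116))
print("board",w2b(b).round(4),w,h,a-85.3)
go([*b2w(.20,-.025),.2],YB)
```

```text
board [0.0952 0.0008] 114.49774932861328 95.7072982788086 -0.019100952148434658
pos [0.5278 0.0562 0.2005] rot [-1.7988e+02  5.0000e-02  8.5230e+01] bay [ 0.029  -0.0006] F [-0.7  0.2 -0. ] w 0.0001 t 15.03
travel [0.171  0.0242 0.0003] rot [-0.12  0.05 -0.07]
```

View pics/w14z.png

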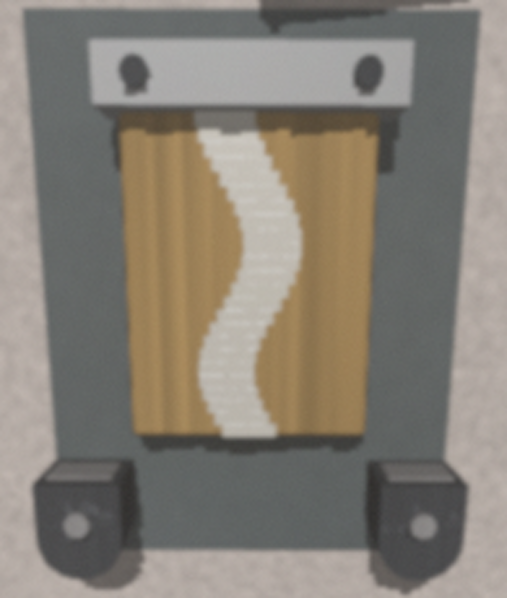

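The board is home and square: yaw error is about 0, the lateral offset is under 1 mm and the front edge is under the bar's near face. Next I'll look at the timer from above.

```bash
python3 -m inch '{"travel": [[0.05,0.008,0],[0.10,0.016,0],[0.15,0.024,0],[0.17,0.024,0],[0.17,0.024,0]], "rot": [[0,0,0],[0,0,0],[0,0,0],[0,0,0],[0,0,0]], "jaw": [0,0,0,0,0]}'
python3 - <<'E'
from h import *
import pickle
o=get_obs(); i=get_image("wrist"); cv2.imwrite("pics/w15.png",i["color"]); pickle.dump((o,i),open("w15.pkl","wb")); print(w2b(o["tool_pos"]))
E
```

```text
clock: 15.65
tool_pos: [0.5657, 0.2251, 0.2004]
eef_rot: [-3.139, 0.001, 1.49]
contact_force: [-0.5, -0.3, -0.3]
gripper_width: -0.0
[ 0.20049064 -0.02457376]
```

View pics/w15.png

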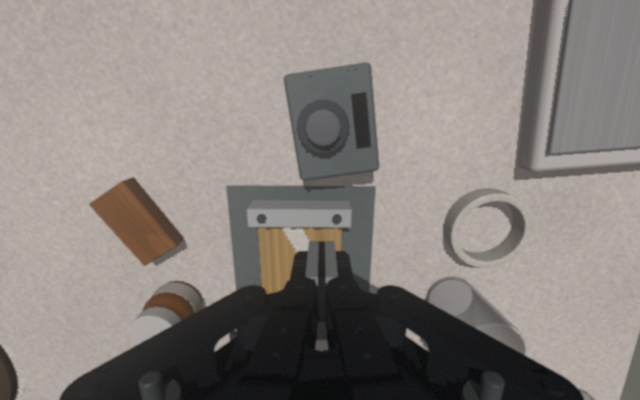

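Run:
```python
from h import *
import pickle
o,i=pickle.load(open("w15.pkl","rb"))
c=i["color"]; t=get_image("top")["color"]
a=cv2.resize(c[55:195,270:390],None,fx=4,fy=4,interpolation=cv2.INTER_CUBIC)
b=cv2.resize(t[155:205,155:205],None,fx=8,fy=8,interpolation=cv2.INTER_CUBIC)
can=np.zeros((560,800,3),np.uint8); can[:560,:480]=a; can[:400,480:800]=b[:,:320]; cv2.imwrite("pics/b1.png",can)
```

```text
(no output)
```

View pics/b1.png

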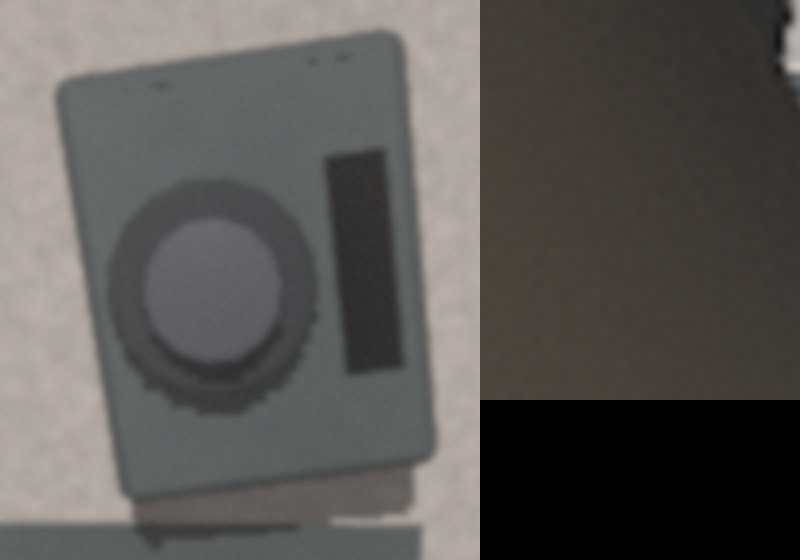

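Run:
```python
from h import *
import pickle
o,i=pickle.load(open("w15.pkl","rb"))
pw=(np.array([212,290])+.5)/4+[269.5,54.5]
t=cv2.imread("pics/top0.png"); ti=get_image("top")
pt=(np.array([157,152])+.5)/5+[149.5,149.5]
for z in (.04,.05,.055,.06,.065,.07): print(z,wray(o,i,pw,z)[0,:2].round(4),ray(ti,pt,z)[0,:2].round(4))
M=np.array(i["mount"]);d=33.9; dep=32*i["fx"]/d/1000
cam=np.array([(pw[0]-i["cx"])/i["fx"]*dep,(pw[1]-i["cy"])/i["fy"]*dep,dep])
print("by size",Ro.from_euler('xyz',o["eef_rot"]).apply(M[:3,:3]@cam+M[:3,3])+o["tool_pos"])
# box top size check
p=wray(o,i,(np.array([(62,85),(402,33),(433,455),(125,497)])+.5)/4+[269.5,54.5],.04); print([np.linalg.norm(p[k]-p[(k+1)%4]).round(4) for k in range(4)])
```

```text
0.04 [0.5711 0.284 ] [0.5747 0.2916]
0.05 [0.5711 0.2846] [0.5726 0.2886]
0.055 [0.5712 0.2849] [0.5716 0.2872]
0.06 [0.5712 0.2852] [0.5705 0.2857]
0.065 [0.5712 0.2855] [0.5694 0.2842]
0.07 [0.5712 0.2858] [0.5684 0.2827]
by size [0.57110943 0.28397863 0.03926952]
[np.float64(0.0764), np.float64(0.0954), np.float64(0.0765), np.float64(0.0954)]
```

Triangulation puts the button top near (0.571, 0.285, ~0.055). Its size and the box fit agree on xy, but z is uncertain, so I'll find contact by force.

```bash
python3 -m inch '{"travel": [[0.03,0,0.02],[0.055,0,0.05],[0.06,0.0005,0.08],[0.06,0.0005,0.095],[0.06,0.0005,0.105]], "rot": [[0,0,0],[0,0,0],[0,0,0],[0,0,0],[0,0,0]], "jaw": [0,0,0,0,0]}'; python3 -m inch '{"travel": [[0,0,0.002],[0,0,0.004],[0,0,0.006],[0,0,0.008],[0,0,0.010]], "rot": [[0,0,0],[0,0,0],[0,0,0],[0,0,0],[0,0,0]], "jaw": [0,0,0,0,0]}'
python3 - <<'E'
from h import *
s=get_image("side")["color"]; cv2.imwrite("pics/s16.png",cv2.resize(s[250:360,180:320],None,fx=5,fy=5,interpolation=cv2.INTER_CUBIC))
E
```

```text
clock: 16.42
tool_pos: [0.5724, 0.2825, 0.0964]
eef_rot: [3.141, 0.001, 1.486]
contact_force: [0.4, 0.0, 0.2]
gripper_width: 0.0001
clock: 17.05
tool_pos: [0.572, 0.2845, 0.0868]
eef_rot: [3.141, -0.0, 1.488]
contact_force: [-0.1, -0.6, -0.9]
gripper_width: -0.0
```

View pics/s16.png

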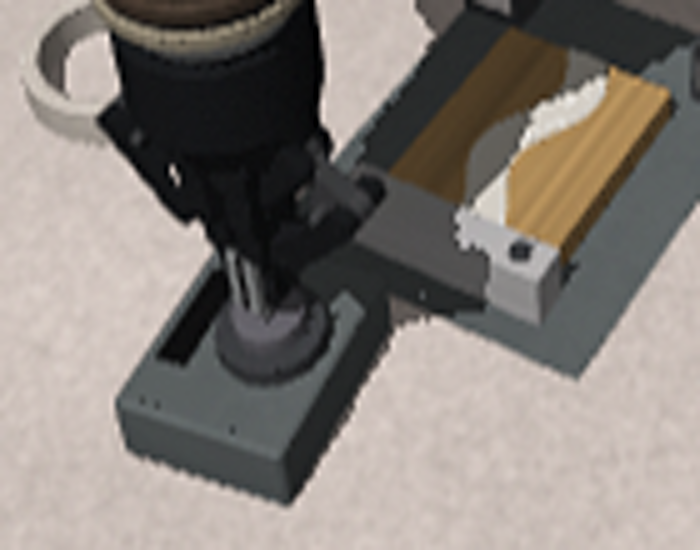

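The tips are just above the button centre, and the board is still flush with the bar.

```bash
python3 -m inch '{"travel": [[0,0,0.002],[0,0,0.004],[0,0,0.006],[0,0,0.008],[0,0,0.008]], "rot": [[0,0,0],[0,0,0],[0,0,0],[0,0,0],[0,0,0]], "jaw": [0,0,0,0,0]}'
```

```text
clock: 17.73
tool_pos: [0.5719, 0.2844, 0.0788]
eef_rot: [-3.142, 0.0, 1.488]
contact_force: [0.5, -0.9, 2.1]
gripper_width: -0.0003
```

```bash
python3 -m inch '{"travel": [[0,0,0.001],[0,0,0.002],[0,0,0.002]], "rot": [[0,0,0],[0,0,0],[0,0,0]], "jaw": [0,0,0]}'; python3 -m inch '{"travel": [[0,0,0.001],[0,0,0.002],[0,0,0.002]], "rot": [[0,0,0],[0,0,0],[0,0,0]], "jaw": [0,0,0]}'
```

```text
clock: 18.1
tool_pos: [0.5719, 0.2844, 0.0769]
eef_rot: [3.142, 0.0, 1.488]
contact_force: [-1.3, -0.6, 2.4]
gripper_width: 0.0002
clock: 18.48
tool_pos: [0.572, 0.2844, 0.0748]
eef_rot: [3.142, 0.0, 1.488]
contact_force: [-1.0, -0.5, 3.7]
gripper_width: 0.0002
```

```bash
python3 -m inch '{"travel": [[0,0,0.001],[0,0,0.002],[0,0,0.002]], "rot": [[0,0,0],[0,0,0],[0,0,0]], "jaw": [0,0,0]}'; python3 -m inch '{"travel": [[0,0,0.001],[0,0,0.002],[0,0,0.002]], "rot": [[0,0,0],[0,0,0],[0,0,0]], "jaw": [0,0,0]}'
```

```text
clock: 18.85
tool_pos: [0.572, 0.2844, 0.0732]
eef_rot: [3.141, 0.0, 1.488]
contact_force: [-2.8, -1.3, 7.9]
gripper_width: 0.0001
clock: 19.23
tool_pos: [0.5721, 0.2844, 0.0729]
eef_rot: [3.141, 0.0, 1.488]
contact_force: [-6.7, -4.0, 21.0]
gripper_width: -0.0001
```

The button has bottomed out: z stalls at 0.0729 and the force jumped to 21 N. I'll release it, rise clear and verify.

```bash
python3 -m inch '{"travel": [[0,0,-0.003],[0,0,-0.010],[0,0,-0.03],[0,0,-0.08],[0,0,-0.13]], "rot": [[0,0,0],[0,0,0],[0,0,0],[0,0,0],[0,0,0]], "jaw": [0,0,0,0,0]}'; python3 -m inch '{"travel": [[-0.05,0,0],[-0.10,0,0],[-0.15,0,0],[-0.18,0,0],[-0.18,0,0]], "rot": [[0,0,0],[0,0,0],[0,0,0],[0,0,0],[0,0,0]], "jaw": [0,0,0,0,0]}';python3 - <<'E'
from h import *
o=get_obs(); i=get_image("wrist"); cv2.imwrite("pics/w20.png",i["color"]); print(w2b(o["tool_pos"]))
s=get_image("side")["color"]; cv2.imwrite("pics/s20.png",s)
E
```

```text
clock: 19.85
tool_pos: [0.5718, 0.2844, 0.2028]
eef_rot: [-3.141, -0.0, 1.488]
contact_force: [0.9, 0.3, 0.5]
gripper_width: -0.0001
clock: 20.48
tool_pos: [0.5574, 0.1018, 0.2017]
eef_rot: [3.141, 0.001, 1.483]
contact_force: [-0.3, 1.0, 0.6]
gripper_width: 0.0001
[ 0.07691984 -0.02636512]
```

View pics/w20.png

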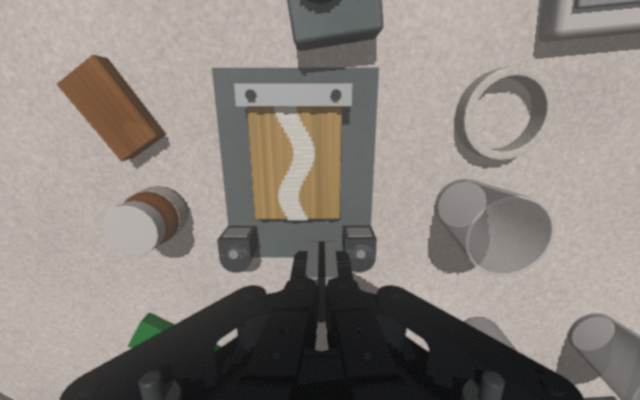

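View pics/s20.png

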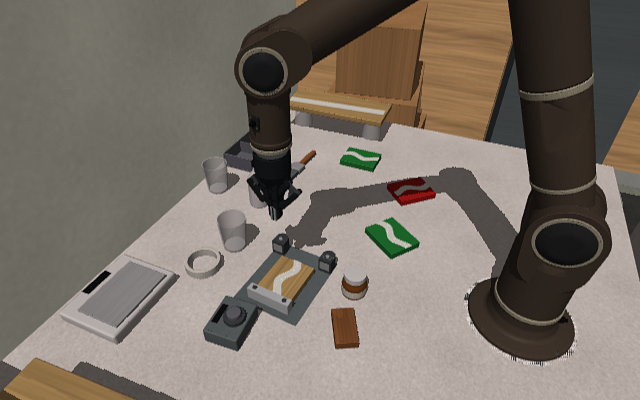

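Run:
```python
from h import *
o=get_obs(); print(o["contact_force"].round(1),o["qvel"].round(3).max()); job_done()
```

```text
[ 0.1 -0.2 -0.1] 0.011
the job is handed in; nothing more can be done
```

I pushed the board through the gap until it stopped against the bar. I then pressed and released the start button, and handed the job in at about 20.5 s of the 72 s allowed. `job_done()` reports no verdict, so I don't know how it was judged.

**Pushing:** I pushed with two half-open fingers on the rear edge, and there was no noticeable side force in the gap. At the bar the tool stopped advancing and the force rose to 8 N.

**Board at the end:** The wrist camera, with the gripper lifted before the button press, put the board at x about 95 mm and y about 1 mm in the bay's frame. It was square to within about 0.1°. Pictures after the press still showed it flat and flush against the bar.

**Button:** With the fingers closed, contact started at a fingertip height of about 62 mm. The button bottomed out about 6 mm lower, with the force jumping to 21 N, and I released it straight away. I saw no direct reading of the joint. That it sprang back is judged from the side picture.

**Other objects:** In the last pictures the bystanders look to be where they started. The arm is clear of everything, with contact force near zero.

**Checks that disagreed:**
- **Bay centre line:** my first estimate from the top camera was about 2.6 mm off. I replaced it with a closer wrist-camera measurement before entering the gap.
- **Board length:** the final wrist view measured 114.5 mm instead of 120 mm, because the bar's shadow hid the front edge. It also put the rear edge about 3 mm further in than expected, so I relied on the contact with the bar for the final x.
- **Button height:** measured from its apparent size it came out near 39 mm, against about 60 mm from two views. Contact confirmed the higher value.

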